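# Pin back the belt tensioner

## Task

Get the belt drive ready for a new belt by locking its sprung tensioner back: stand the red-knobbed pin in the steel bush of the red tension wheel, turn the wheel clockwise against its spring until the pin finds the hidden locking hole underneath, and leave the pin fully home so that it holds the wheel by itself. Feel for the hole and push gently: stop as soon as the pin has caught, for forcing the wheel would bend it; leave the black-knobbed pin in its block and do not knock over the blue bottle.

Things in the scene. Friction and masses are not known exactly. Their poses are not given: they have to be found in the camera images.
- drive_unit: belt-drive unit, fixed: grey plate 200 x 240 x 12 mm on rubber feet, top face 22 mm above the table, with a large aluminium pulley, a small dark pulley and the red tension wheel. Origin on the table under the plate's centre; z up, x along the 200 mm side, away from the robot. On the plate, hidden under the wheel, a steel segment with its flat top 40 mm above the table holds the locking hole.
- wheel_axis (a point): point on the wheel's vertical axis, 59 mm above the table. The wheel is a red disc of 124 mm diameter, 10 mm thick, its upper face 51 mm above the table; the dark hub in its middle (36 mm diameter) rises to 76 mm above the table.
- wheel_eye (a point): centre of the mouth of the steel bush in the wheel, 59 mm above the table: a vertical through-hole of 11.6 mm bore, 20 mm outside diameter, 8 mm proud of the disc, 45 mm from the wheel's axis on the side opposite the roller; it turns with the wheel. The hidden segment's flat top lies 19 mm below the mouth; a pin put in the bush stands on it and slides over it as the wheel turns.
- roller_center (a point): centre of the black idler roller on the wheel: 33 mm diameter, 26 mm high (54 to 80 mm above the table, bolt head to 84 mm), its axis 44 mm from the wheel's axis. It spins freely on its own axis, is carried round by the wheel and is the place to push the wheel; the disc on both sides of it is clear. A push of over 30 N would bend the pin.
- tension_wheel (a joint): turn of the red wheel in rad: 0 slack against its stop, growing clockwise seen from above, end stop 1.15. A spring turns it back whenever it is not held: 0.16 N m at 0, 0.49 N m at 0.95 rad (4 to 11 N at the roller). The one locking hole (12.7 mm wide, 18 mm deep) comes under the bush somewhere between 0.45 and 0.95 rad, different every time.
- lock_pin_knob (a point): centre of the red knob (21 mm diameter, 24.5 mm high) of the locking pin, 70 g; z up the pin. Below: steel collar (19 mm diameter, underside 20 mm below this point), then a shank 10 mm in diameter, 35 mm long, with a tapered foot. Starts upright in the wooden block, collar on the block. Knob centre above the table: 95 mm when standing on the segment in the bush, 79 mm fully home, collar on the bush.
- short_pin_knob (a point): centre of the black knob of a shorter pin with brass shank (same knob, shank 22 mm), too short to lock the wheel; it stands in the other hole of the block and stays there.
- pin_block: wooden block 50 x 120 x 42 mm, fixed, origin under its centre, with two pin holes on its long (y) axis 36 mm either side of the centre (which pin is in which varies) and four drill-bit stubs between them, up to 15 mm above the block.
- marking_bottle: blue squeeze bottle with pointed spout, 47 mm diameter, 135 mm high, loose, standing upright; origin under its base.
There are look-alikes about, which are no part of the job. There is more than one size of the part that bears lock_pin_knob; the job needs the smaller.

How it is judged:
By the outcome, as a careful person would: the job done as asked, in the order asked, and still so for the second after the job is handed in, with the robot touching nothing.
It also fails if it takes over 54 s, if anything falls off the work surface, if the arm or the gripper's body presses on something with over 40 N, if the wrist force passes 120 N, or if a joint passes its speed limit or range.

## Robot

A 6-joint arm with a two-finger parallel gripper is mounted at the origin on a cart in front of the work surface, level with it; the furniture and walls round the work are solid. World frame = base frame: x ahead of the robot, y to its left, z up, the work surface at z = 0. Lengths are in mm, angles in rad, forces in N, time in s.
With the tool pointing down it reaches from about 400 to 925 mm from the base axis. Payload 12.5 kg.
Tool frame: the origin (TCP) lies on the mounting face of the last link; the fingertips stand 190 mm ahead of it and the grasp point (between the pads) lies 171 mm ahead of it; z points along the fingers, y is the line along which they close (so a half turn about z gives the same grasp; the last joint's range is limited). The gripper opens to 95 mm and grips with 3 to 60 N. Pads are 20 mm wide; open, the fingers measure 119 mm over their backs; the gripper's body (75 mm by 180 mm) begins 59 mm behind the grasp point.
Start: joints at [-1.329, 0.491, 1.559, -0, 1.092, -0.106], TCP at [213.038, -587.571, 404.761] pointing down, gripper open.
Joint ranges: [-3.1, 3.1], [-0.84, 2.19], [0.05, 2.79], [-1.13, 4.28], [0.06, 2.93], [-2.69, 2.69]. Speed limits (rad/s): [2.22, 2.22, 2.79, 3.14, 3.14, 3.14].

## Interface

Orientations are given as [roll, pitch, yaw] about the fixed x, y, z axes, in that order (R = Rz(yaw) Ry(pitch) Rx(roll)).
In Python, from cell import env gives the robot as it stands.
- The arm moves only by the tool carry_out, never from a script. Its argument "series" is a list of rows, each a list of 5 numbers: the shift along the tool's x, y, z in m, then the turn about the tool's z in degrees, then the opening, from 0 (shut) to 1 (fully open). A call has 1 to 20 rows; each row is the pose to reach, as a shift and turn from the pose commanded when the call began, along the tool's axes at that moment; what a row does not reach only later rows make up. A row lasts 1/8 s, in which the tool goes at most 62.5 mm and 10.7 degrees, less where a joint would pass 70% of its speed; a pose out of reach is approached as far as the arm can. A call with a gripper value outside its range is refused whole. The fingers move at their own pace and stop on an object; the grip force is fixed at half the most. Time passes only in rows, so rows that repeat a pose let the fingers close. It gives the time, the measured TCP pose, the force, the opening and the grip force at its end, in the units of the state.
- env.state(): the state, without advancing time (a new reading comes with each control period).
- env.read_camera(name): name is "scene" or "top" or "wrist"; returns (picture, depth): 420x560x3 uint8, red, green, blue; 420x560 float32, mm along the optical axis (not along the pixel's ray), 0 where there is no reading.
- env.get_calibration(name): a dict with "intrinsics" (3x3 intrinsics, pixels), "cam_to_world" (4x4, takes a point from camera to world coordinates); the wrist camera has in their place "T_tool_cam" (4x4, takes a point from camera to tool coordinates, whose origin is the TCP and whose axes are the flange's). Camera axes: x right, y up, looking along -z (the intrinsics and any distortion apply to the point x, -y, -z); pixel columns grow to the right and rows downward; lengths in mm; the calibration is good to about 2 mm. A picture is of the moment at which its call begins: read the wrist's pose just before it. get_calibration takes no time and is no camera call.
- env.job_done(): hands the job in; it is judged then, once.
The state is a dict: "t": time; "joints": joint angles; "qvel": joint speeds; "tau": joint torques, N m; "eef_pos": TCP position; "tcp_rot": TCP orientation; "ft_force": force on the tool from outside, world axes, zero at the start; "moment": the same for the moment, N m; "opening": opening from 0.0 (shut) to 1.0 (fully open); "grip_force": force on a finger pad.
Only numpy, scipy, OpenCV 4.12 (cv2) and the standard library are available. Lean on these libraries where they do the work, as an engineer would, in place of code of your own. Each camera call takes 0.05 s, during which the arm holds its last target. There are 200 camera calls.

## Working session

There is one attempt and no reset: what is moved stays moved. The work goes in short steps, Python scripts to look and compute and a tool call to move; the robot and the scene stay as the last step left them, time stands still between calls to the robot, and variables do not carry over. Pictures are saved under pics/ and viewed, at most 10 in all, crops included, and the job is handed in when it is done.

Besides the shell and the picture viewer there is one more tool, called after ">>>" by a JSON object that holds its "op" and its "data", one argument or row to a line. carry_out: Moves the arm, as the interface text tells. Its arguments: {"type":"object","properties":{"series":{"type":"array","items":{"type":"array","items":{"type":"number"}}}},"required":["series"]}

```bash
mkdir -p pics; ls; cat > h.py <<'E'
import numpy as np,cv2
from cell import env
from scipy.spatial.transform import Rotation as R
def grab(name):
    s=env.state(); p,d=env.read_camera(name); c=env.get_calibration(name)
    if 'cam_to_world' in c: T=np.array(c['cam_to_world'])
    else:
        W=np.eye(4); W[:3,:3]=R.from_euler('xyz',s['tcp_rot']).as_matrix() if len(np.ravel(s['tcp_rot']))==3 else np.array(s['tcp_rot']); W[:3,3]=s['eef_pos']
        T=W@np.array(c['T_tool_cam'])
    return p,d,np.array(c['intrinsics']),T,c
def ray(u,v,K,T):
    d=T[:3,:3]@np.array([(u-K[0,2])/K[0,0],-(v-K[1,2])/K[1,1],-1]); return T[:3,3],d
def atz(u,v,z,K,T):
    o,d=ray(u,v,K,T); return o+d*(z-o[2])/d[2]
def pt(u,v,dep,K,T):
    o,d=ray(u,v,K,T); return o+d*dep
def cloud(d,K,T):
    v,u=np.mgrid[:d.shape[0],:d.shape[1]]
    X=np.stack([(u-K[0,2])/K[0,0]*d,-(v-K[1,2])/K[1,1]*d,-d],-1)
    return X@T[:3,:3].T+T[:3,3]
E
python3 - <<'E'
from h import *
for n in ['top','scene']:
    p,d,K,T,c=grab(n); cv2.imwrite(f'pics/{n}.png',p[...,::-1]); np.savez(f'{n}.npz',p=p,d=d,K=K,T=T); print(n,K.round(1).tolist(),T.round(3).tolist(),[k for k in c],(d==0).mean())
s=env.state();print(s)
E
```

```text
pics
top [[513.8, 0.0, 277.4], [0.0, 513.8, 213.1], [0.0, 0.0, 1.0]] [[0.03, 0.999, -0.015, 543.426], [-0.999, 0.03, -0.013, -130.049], [-0.012, 0.015, 1.0, 955.373], [0.0, 0.0, 0.0, 1.0]] ['intrinsics', 'cam_to_world'] 0.004047619047619047
scene [[389.5, 0.0, 284.9], [0.0, 389.5, 204.9], [0.0, 0.0, 1.0]] [[0.996, -0.02, 0.089, 651.663], [0.089, 0.427, -0.9, -898.823], [-0.021, 0.904, 0.427, 442.689], [0.0, 0.0, 0.0, 1.0]] ['intrinsics', 'cam_to_world'] 0.004098639455782313
{'t': 0.1, 'joints': array([-1.32858777e+00,  4.91492685e-01,  1.55934484e+00,  2.98628730e-05,
        1.09168853e+00, -1.05581778e-01]), 'qvel': array([-0.00157735, -0.00084119,  0.00046017, -0.00054591, -0.0005821 ,
       -0.00052769]), 'tau': array([ 2.29081583e-03, -6.13622046e+01, -2.58605576e+01,  6.93572522e-02,
        4.70319309e-02, -1.33104697e-05]), 'eef_pos': array([ 213.04417515, -587.55460045,  404.23923319]), 'tcp_rot': array([-3.14066723e+00, -1.24708022e-04,  3.47776495e-01]), 'ft_force': array([-0.05786666, -0.09409205, -0.07401064]), 'moment': array([-0.02419586, -0.07158394, -0.01745635]), 'grip_force': 0.0, 'opening': 1.0028851090813826}
```

View pics/top.png

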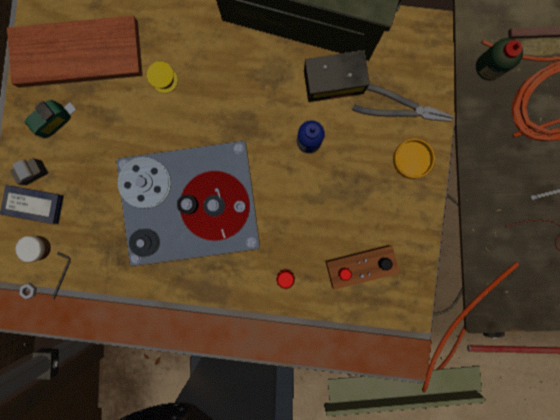

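View pics/scene.png

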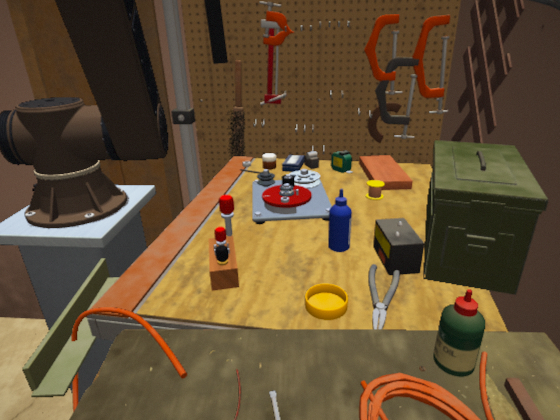

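Top view: the candidates for the red-knobbed pin are the red knob in the wooden block at (345,274), the free-standing red knob at (286,279), which looks taller in the scene view at (227,205), and the red-capped oil bottle at (513,47). The black knob is at (386,264), the wheel hub at (213,205), the roller at (188,204), the bush at (240,207) and the blue bottle at (311,135). I choose the red knob in the block and will check it in a close crop.

```bash
python3 - <<'E'
from h import *
z=np.load('top.npz');p,d,K,T=[z[k] for k in 'pdKT']
C=cloud(d,K,T)
for n,(u,v) in dict(red=(345,274),red2=(286,279),black=(386,264),hub=(213,205),roller=(188,204),bush=(240,207),bottle=(311,135),plate=(190,240),table=(250,300)).items(): print(n,C[v,u].round(1))
z=np.load('scene.npz');C2=cloud(z['d'],z['K'],z['T'])
for n,(u,v) in dict(red=(221,233),red2=(227,203),black=(222,252),).items(): print(n,C2[v,u].round(1))
def crop(im,a,b,s): return cv2.resize(im[a[1]:b[1],a[0]:b[0]],None,fx=s,fy=s,interpolation=cv2.INTER_CUBIC)
A=crop(p,(265,240),(405,300),5)
B=crop(z['p'],(190,180),(260,300),5)
B=cv2.resize(B,(175,300))
A=cv2.resize(A,(600,257)); cv2.imwrite('pics/c1.png',np.hstack([np.vstack([A,np.zeros((43,600,3),np.uint8)]),B])[...,::-1])
E
```

```text
red [ 455.8 -237.7   73.6]
red2 [ 446.5 -136.9   96. ]
black [ 475.1 -307.    74.3]
hub [566.9  -8.5  78.2]
roller [567.1  33.2  84.7]
bush [565.8 -51.3  37.3]
bottle [ 684.9 -170.5  117.8]
plate [503.5  39.   23.2]
table [394.7 -72.1  -0. ]
red [ 459.7 -246.4   69.2]
red2 [ 451.6 -150.3   89.1]
black [ 478.4 -316.    70. ]
```

View pics/c1.png

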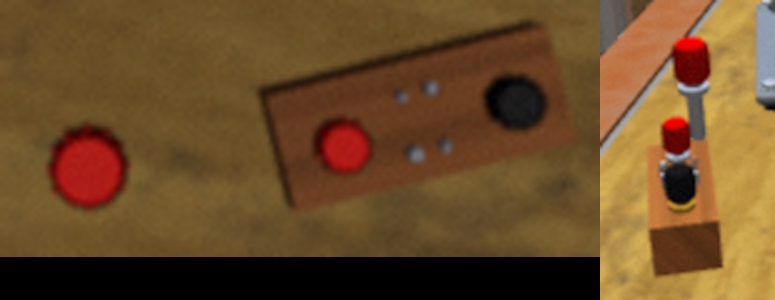

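The pin in the block is the smaller red knob, with its top at about 74 mm. The free-standing one is bigger, with its top at about 96 mm, and is a look-alike. Next I plan a wrist view.

```bash
cat >> h.py <<'E'
def go(x,y,z,yaw):
    s=env.state(); M=R.from_euler('xyz',s['tcp_rot']).as_matrix(); w=np.array([x,y,z])-s['eef_pos']
    y0=s['tcp_rot'][2]; t=(yaw-y0+np.pi)%(2*np.pi)-np.pi
    print('at',s['eef_pos'].round(1),s['tcp_rot'].round(4),'t',round(s['t'],2)); print('shift m',(M.T@w/1000).round(4),'turn tool deg',round(-np.degrees(t),2))
E
python3 - <<'E'
from h import *
c=env.get_calibration('wrist');print(np.round(c['T_tool_cam'],3).tolist(),np.round(c['intrinsics'],1).tolist())
go(440,-220,360,1.84)
E
```

```text
[[0.0, 0.968, 0.251, 70.821], [1.0, -0.001, 0.002, 0.118], [0.002, 0.251, -0.968, 20.151], [0.0, 0.0, 0.0, 1.0]] [[305.8, 0.0, 282.5], [0.0, 305.8, 210.4], [0.0, 0.0, 1.0]]
at [ 213.  -587.6  404.2] [-3.1407e+00 -1.0000e-04  3.4780e-01] t 0.1
shift m [ 0.3386 -0.2682  0.0445] turn tool deg -85.5
```

>>> {"op": "carry_out", "data": {
  "series": [
    [0.03, -0.03, 0.005, -10, 1],
    [0.09, -0.07, 0.01, -20, 1],
    [0.14, -0.11, 0.02, -30, 1],
    [0.19, -0.15, 0.025, -40, 1],
    [0.24, -0.19, 0.03, -50, 1],
    [0.29, -0.23, 0.04, -60, 1],
    [0.32, -0.255, 0.044, -70, 1],
    [0.339, -0.268, 0.044, -80, 1],
    [0.339, -0.268, 0.044, -85.5, 1],
    [0.339, -0.268, 0.044, -85.5, 1],
    [0.339, -0.268, 0.044, -85.5, 1]
  ]
}}

```text
t: 1.48
eef_pos: [440.2, -220.3, 360.6]
tcp_rot: [-3.141, -0.0, 1.837]
ft_force: [0.3, -0.6, 0.9]
opening: 1.001
grip_force: 0.0
```

```bash
python3 - <<'E'
from h import *
p,d,K,T,c=grab('wrist'); cv2.imwrite('pics/w1.png',p[...,::-1]); np.savez('w1.npz',p=p,d=d,K=K,T=T); s=env.state();print(s['t'],s['eef_pos'],s['tcp_rot'],s['qvel'].round(3),s['joints'].round(3))
E
```

```text
1.525 [ 440.2476323  -220.36623277  360.67034292] [-3.14147224e+00 -2.97404076e-05  1.83768595e+00] [-0.002 -0.002 -0.    -0.    -0.001 -0.008] [-0.598  0.361  1.929 -0.     0.851 -0.865]
```

View pics/w1.png

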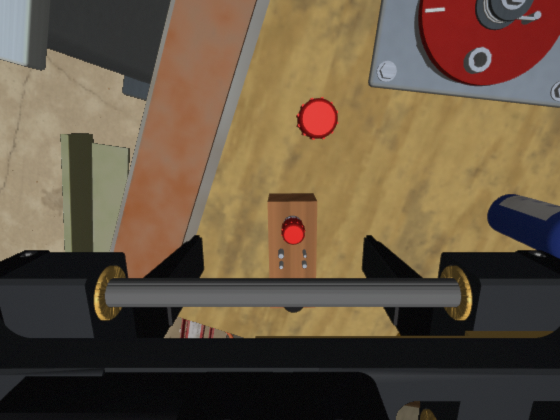

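Wrist view: small red knob in the block at (293,231), bush at (480,60), hub at (503,8), larger look-alike at (318,118) and the bottle at (525,220). Now I triangulate wrist against top.

```bash
python3 - <<'E'
from h import *
def tri(a,b):
    (o1,d1),(o2,d2)=a,b; A=np.stack([d1,-d2],1); s,_,_,_=np.linalg.lstsq(A,o2-o1,rcond=None); P,Q=o1+s[0]*d1,o2+s[1]*d2; return (P+Q)/2,np.linalg.norm(P-Q)
Z={k:np.load(k+'.npz') for k in('top','w1')}
def red(k,box):
    z=Z[k];p=z['p'].astype(int);u0,v0,u1,v1=box;q=p[v0:v1,u0:u1]
    m=((q[...,0]>150)&(q[...,1]<60)).astype(np.uint8)
    n,l,st,ce=cv2.connectedComponentsWithStats(m); i=1+st[1:,4].argmax(); 
    C=cloud(z['d'],z['K'],z['T'])[v0:v1,u0:u1][l==i]; zt=np.percentile(C[:,2],90); top=C[C[:,2]>zt-3]
    return ce[i]+[u0,v0],st[i],zt,(top.max(0)+top.min(0))[:2]/2
ct=red('top',(330,260,360,290)); cw=red('w1',(270,210,315,250)); print(ct,cw)
r=lambda k,c:ray(*c,Z[k]['K'],Z[k]['T'])
print('knob tri',tri(r('top',ct[0]),r('w1',cw[0])))
for k,c in(('top',ct),('w1',cw)): print(k,'at z74',atz(*c[0],74,Z[k]['K'],Z[k]['T']))
# bush crops
A=Z['w1']['p'][35:85,455:505];B=Z['top']['p'][165:245,170:260]
cv2.imwrite('pics/c2.png',np.hstack([cv2.resize(A,(390,390),interpolation=2),cv2.resize(B,(405,360),interpolation=2)[:390] if 0 else cv2.resize(B,(390,390),interpolation=2)])[...,::-1])
E
```

```text
(array([345.25714286, 274.18571429]), array([11, 10, 10,  9, 70], dtype=int32), np.float64(76.51427874398316), array([ 455.92752347, -238.43907887])) (array([293.10992908, 234.29078014]), array([ 14,  15,  19,  19, 282], dtype=int32), np.float64(75.14159569908405), array([ 442.96115641, -199.55161626]))
knob tri (array([ 455.50534226, -238.07801012,   73.30995104]), np.float64(0.27305167510079864))
top at z74 [ 455.48314805 -238.09741098   74.        ]
w1 at z74 [ 455.50436416 -237.74831957   74.        ]
```

View pics/c2.png

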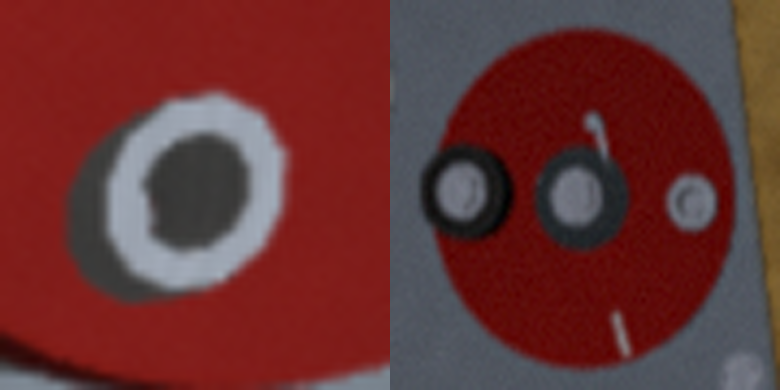

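Bush mouth: wrist (480.3,59.6), top (239.5,206.4). In the top view the hub is at (213.8,205.4) and the roller at (187.3,204.2).

```bash
python3 - <<'E'
from h import *
def tri(a,b):
    (o1,d1),(o2,d2)=a,b; A=np.stack([d1,-d2],1); s,_,_,_=np.linalg.lstsq(A,o2-o1,rcond=None); P,Q=o1+s[0]*d1,o2+s[1]*d2; return (P+Q)/2,np.linalg.norm(P-Q)
Z={k:np.load(k+'.npz') for k in('top','w1')}
K,T=Z['top']['K'],Z['top']['T'];K2,T2=Z['w1']['K'],Z['w1']['T']
print('bush',tri(ray(239.3,206,K,T),ray(480,59.2,K2,T2)),atz(239.3,206,59,K,T),atz(480,59.2,59,K2,T2))
print('hub',atz(213.6,205.1,76,K,T),'roller',atz(187,204,82,K,T))
go(455.5,-238,277,1.84)
E
```

```text
bush (array([566.90011875, -51.70939406,  59.72170044]), np.float64(0.45749828475094667)) [567.02936342 -51.84739254  59.        ] [567.16961319 -51.24564073  59.        ]
hub [566.80525252  -9.18504522  76.        ] roller [567.16292957  35.43839308  82.        ]
at [ 440.2 -220.4  360.7] [-3.1415 -0.      1.8377] t 1.52
shift m [-0.021   0.0101  0.0837] turn tool deg -0.13
```

>>> {"op": "carry_out", "data": {
  "series": [
    [-0.021, 0.01, 0.05, 0, 1],
    [-0.021, 0.01, 0.09, 0, 1],
    [-0.021, 0.01, 0.11, 0, 1],
    [-0.021, 0.01, 0.123, 0, 1],
    [-0.021, 0.01, 0.123, 0, 1],
    [-0.021, 0.01, 0.123, 0, 0],
    [-0.021, 0.01, 0.123, 0, 0],
    [-0.021, 0.01, 0.123, 0, 0],
    [-0.021, 0.01, 0.123, 0, 0],
    [-0.021, 0.01, 0.123, 0, 0],
    [-0.021, 0.01, 0.123, 0, 0],
    [-0.021, 0.01, 0.123, 0, 0]
  ]
}}

```text
t: 3.02
eef_pos: [455.6, -237.7, 237.7]
tcp_rot: [-3.142, 0.0, 1.84]
ft_force: [1.1, 0.1, 0.2]
opening: 0.321
grip_force: 0.0
```

>>> {"op": "carry_out", "data": {
  "series": [
    [0, 0, 0, 0, 0],
    [0, 0, 0, 0, 0],
    [0, 0, 0, 0, 0],
    [0, 0, 0, 0, 0],
    [0, 0, 0, 0, 0]
  ]
}}

```text
t: 3.65
eef_pos: [455.6, -237.7, 237.7]
tcp_rot: [-3.142, 0.0, 1.84]
ft_force: [-0.3, 0.7, 0.1]
opening: 0.211
grip_force: 30.0
```

>>> {"op": "carry_out", "data": {
  "series": [
    [0, 0, -0.01, 0, 0],
    [0, 0, -0.03, 0, 0],
    [0, 0, -0.06, 0, 0],
    [0, 0, -0.078, 0, 0],
    [0.015, 0.016, -0.078, 0, 0],
    [0.045, 0.047, -0.078, 0, 0],
    [0.075, 0.078, -0.078, 0, 0],
    [0.105, 0.11, -0.078, 0, 0],
    [0.13, 0.136, -0.078, 0, 0],
    [0.145, 0.152, -0.078, 0, 0],
    [0.15, 0.157, -0.078, 0, 0],
    [0.15, 0.157, -0.078, 0, 0],
    [0.15, 0.157, -0.078, 0, 0]
  ]
}}

```text
t: 5.28
eef_pos: [566.7, -52.2, 315.7]
tcp_rot: [-3.141, 0.0, 1.839]
ft_force: [0.2, -0.4, -1.2]
opening: 0.215
grip_force: 30.0
```

```bash
python3 - <<'E'
from h import *
p,d,K,T,c=grab('wrist'); np.savez('w2.npz',p=p,d=d,K=K,T=T); s=env.state();print(s['t'],s['eef_pos'],s['tcp_rot'])
q,d2,K2,T2,c2=grab('scene'); np.savez('s2.npz',p=q,d=d2,K=K2,T=T2)
cv2.imwrite('pics/w2.png',np.hstack([cv2.resize(p[130:400,190:380],(420,597),interpolation=2),cv2.resize(q[120:230,240:340],(380,597),interpolation=2)])[...,::-1])
E
```

```text
5.325 [566.73575516 -52.18462291 315.76525211] [-3.14138784e+00  7.18793723e-05  1.83892096e+00]
```

View pics/w2.png

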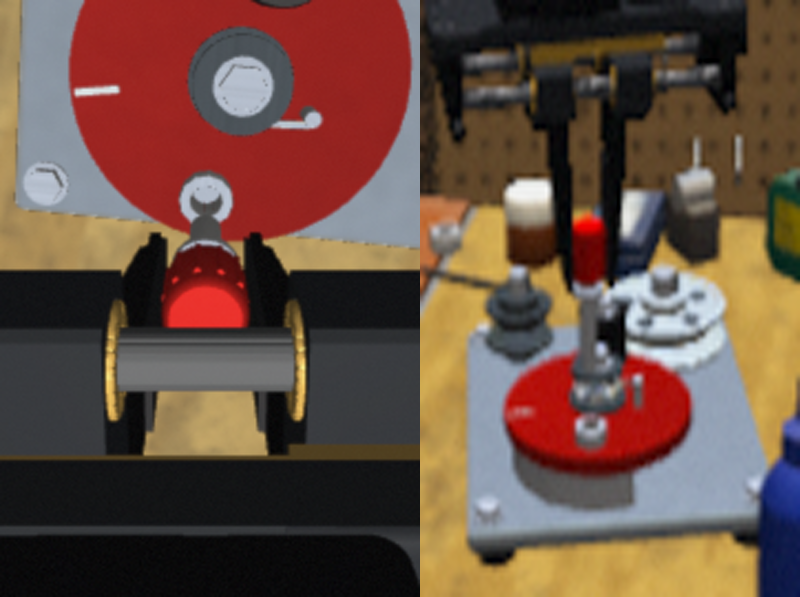

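The left crop shows the gripped pin's shank tip just in front of the bush, centre at crop (206,196). The right crop shows the pin upright above the wheel. I check bush versus tool axis from the wrist camera.

```bash
python3 - <<'E'
from h import *
z=np.load('w2.npz');p,d,K,T=[z[k] for k in 'pdKT']
sc=420/190
print('bush',atz(190+206/sc-.5,130+198/sc-.5,59,K,T))
TT=np.array(env.get_calibration('wrist')['T_tool_cam'])
def proj(P): 
    X=np.linalg.inv(T)@np.r_[P,1]; return K[0,0]*X[0]/-X[2]+K[0,2],K[1,2]+K[1,1]*X[1]/X[2] if 0 else K[1,2]-K[1,1]*X[1]/-X[2]
def crop(u): return (u[0]-190)*sc,(u[1]-130)*sc
e=env.state()['eef_pos']
for nm,dz in(('knob top',175.7-12),('collar under',195.7),('tip',230.7)): print(nm,crop(proj(e-[0,0,dz])))
print('bush low expectation',crop(proj([567,-51.5,59])))
# bright ring detection
g=cv2.cvtColor(p,cv2.COLOR_RGB2HSV); m=((g[...,1]<60)&(g[...,2]>130)).astype(np.uint8)[205:235,265:300]; 
n,l,st,ce=cv2.connectedComponentsWithStats(m); print(st,ce)
E
```

```text
bush [566.56510772 -49.83554113  59.        ]
knob top (np.float64(203.7006642036156), np.float64(317.6976854257176))
collar under (np.float64(203.75540505926546), np.float64(265.7634563740321))
tip (np.float64(203.79773907677824), np.float64(225.59995260530368))
bush low expectation (np.float64(204.83309539129877), np.float64(201.42748501922966))
[[  0   0  35  30 750]
 [  6   4  24  22 300]] [[16.66133333 14.93333333]
 [17.84666667 13.41666667]]
```

>>> {"op": "carry_out", "data": {
  "series": [
    [0.001, 0.0003, 0.01, 0, 0],
    [0.001, 0.0003, 0.02, 0, 0],
    [0.001, 0.0003, 0.021, 0, 0],
    [0.001, 0.0003, 0.021, 0, 0]
  ]
}}

```text
t: 5.88
eef_pos: [567.1, -50.3, 294.5]
tcp_rot: [-3.141, -0.0, 1.84]
ft_force: [-0.2, 0.1, -0.5]
opening: 0.214
grip_force: 30.0
```

```bash
python3 - <<'E'
from h import *
p,d,K,T,c=grab('wrist'); np.savez('w3.npz',p=p,d=d,K=K,T=T); s=env.state();print(s['t'],s['eef_pos'],s['tcp_rot'])
cv2.imwrite('pics/w3.png',cv2.resize(p[190:260,245:325],(800,700),interpolation=2)[:600,:,::-1])
def proj(P): 
    X=np.linalg.inv(T)@np.r_[P,1]; return K[0,0]*X[0]/-X[2]+K[0,2],K[1,2]+K[1,1]*X[1]/X[2]
e=s['eef_pos']
f=lambda u:((u[0]+.5-245)*10,(u[1]+.5-190)*10)
for nm,P in dict(tip=e-[0,0,230.7],a=[567,-51.7,59],b=[566.6,-49.8,59],top=e-[0,0,163.7]).items(): print(nm,np.round(f(proj(P))))
E
```

```text
5.925 [567.1711848  -50.27333059 294.73775765] [3.14156786e+00 8.40957139e-05 1.84007817e+00]
tip [376. 428.]
a [369. 423.]
b [371. 398.]
top [375. 845.]
```

View pics/w3.png

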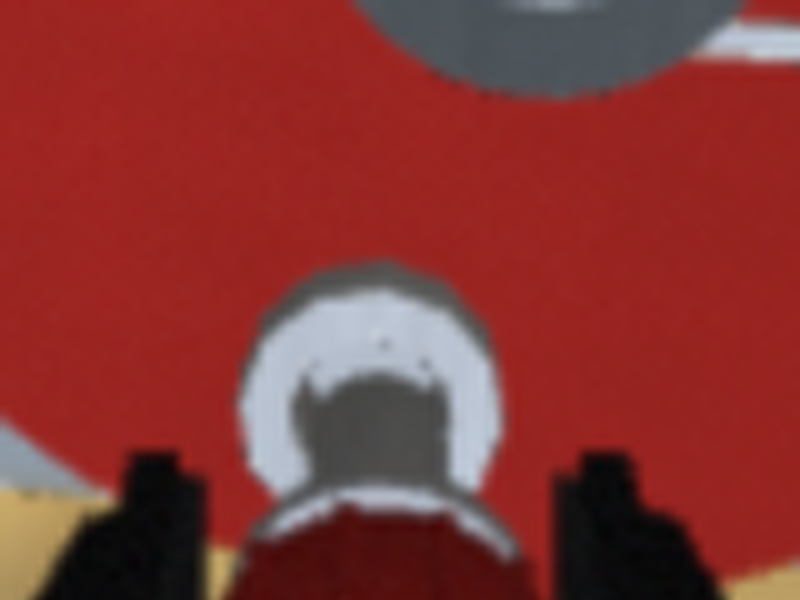

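The ring is centred at about (371,415) and the shank tip at (379,428), so the pin needs about -0.6 mm in both tool x and tool y. I go down gently.

>>> {"op": "carry_out", "data": {
  "series": [
    [-0.0006, -0.0006, 0, 0, 0],
    [-0.0006, -0.0006, 0.002, 0, 0],
    [-0.0006, -0.0006, 0.004, 0, 0],
    [-0.0006, -0.0006, 0.006, 0, 0],
    [-0.0006, -0.0006, 0.008, 0, 0],
    [-0.0006, -0.0006, 0.01, 0, 0]
  ]
}}

```text
t: 6.68
eef_pos: [566.7, -51.0, 284.6]
tcp_rot: [-3.142, 0.0, 1.84]
ft_force: [0.0, 0.4, -0.3]
opening: 0.217
grip_force: 30.0
```

>>> {"op": "carry_out", "data": {
  "series": [
    [0, 0, 0.004, 0, 0],
    [0, 0, 0.008, 0, 0],
    [0, 0, 0.011, 0, 0],
    [0, 0, 0.013, 0, 0],
    [0, 0, 0.013, 0, 0]
  ]
}}

```text
t: 7.3
eef_pos: [566.7, -51.0, 271.6]
tcp_rot: [-3.141, 0.0, 1.84]
ft_force: [-0.5, -0.9, -0.6]
opening: 0.216
grip_force: 30.0
```

>>> {"op": "carry_out", "data": {
  "series": [
    [0, 0, 0, 0, 0.3],
    [0, 0, 0, 0, 0.4],
    [0, 0, 0, 0, 0.5],
    [0, 0, 0, 0, 0.5],
    [0, 0, 0, 0, 0.5],
    [0, 0, -0.02, 0, 0.5],
    [0, 0, -0.05, 0, 0.5],
    [0, 0, -0.068, 0, 0.5],
    [0, 0, -0.068, 0, 0.5]
  ]
}}

```text
t: 8.43
eef_pos: [566.7, -51.0, 340.8]
tcp_rot: [3.139, 0.001, 1.84]
ft_force: [0.8, -0.0, -0.6]
opening: 0.5
grip_force: 0.0
```

```bash
cat >> h.py <<'E'
def knob():
    out={}
    q,d,K,T,c=grab('scene'); m=((q[...,0]>130)&(q[...,1]<50)&(q[...,2]<60)); C=cloud(d,K,T)
    np.savez('s.npz',p=q,d=d,K=K,T=T)
    m&=(C[...,2]>58)&(C[...,2]<125)&(C[...,0]>500)&(C[...,0]<640)&(abs(C[...,1]+40)<70)
    X=C[m]
    if len(X): print('knob px',m.sum(),'min',X.min(0).round(1),'max',X.max(0).round(1),'med',np.median(X,0).round(1))
    else: print('no knob')
E
python3 - <<'E'
from h import *
knob()
go(540,59.2,338,2.54)
z=np.load('s.npz');q=z['p'];cv2.imwrite('pics/s3.png',cv2.resize(q[120:230,240:340],(500,550),interpolation=2)[...,::-1])
E
```

```text
knob px 26 min [549.7 -62.   69.6] max [576.4 -10.  109.3] med [567.3 -56.3 108. ]
at [566.6 -51.  339.7] [3.1409e+00 4.0000e-04 1.8400e+00] t 8.47
shift m [0.1133 0.0037 0.0017] turn tool deg -40.1
```

View pics/s3.png

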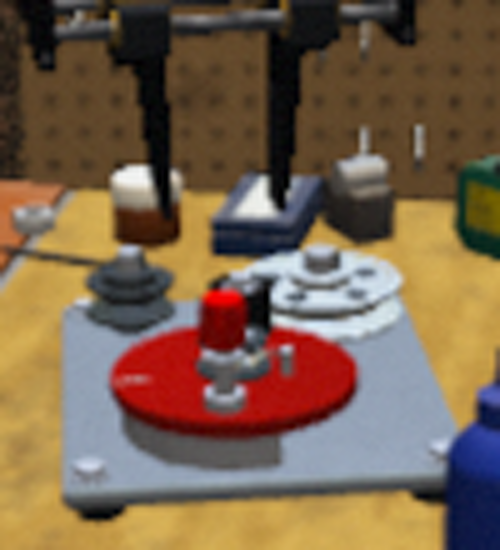

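The pin stands upright in the bush on the segment, with its knob at crop (222,320). I now go to the push start in front of the roller with the fingers shut.

>>> {"op": "carry_out", "data": {
  "series": [
    [0.04, 0.001, 0, -10, 0],
    [0.08, 0.003, 0, -20, 0],
    [0.105, 0.004, 0, -30, 0],
    [0.113, 0.004, 0.001, -40, 0],
    [0.113, 0.004, 0.001, -40, 0],
    [0.113, 0.004, 0.02, -40, 0],
    [0.113, 0.004, 0.05, -40, 0],
    [0.113, 0.004, 0.075, -40, 0],
    [0.113, 0.004, 0.09, -40, 0],
    [0.113, 0.004, 0.09, -40, 0],
    [0.113, 0.004, 0.09, -40, 0]
  ]
}}

```text
t: 9.85
eef_pos: [540.7, 58.9, 250.3]
tcp_rot: [3.141, 0.001, 2.537]
ft_force: [0.3, 0.2, -0.1]
opening: 0.006
grip_force: 0.0
```

```bash
python3 - <<'E'
from h import *
knob(); go(540,59.2,250,2.54)
p,d,K,T,c=grab('wrist'); q=np.load('s.npz')['p']
cv2.imwrite('pics/w4.png',np.hstack([cv2.resize(p,(480,360)),cv2.resize(q[130:220,250:330],(320,360),interpolation=2)])[...,::-1])
E
```

```text
knob px 27 min [549.3 -62.2  68.3] max [575.8  -6.8 110.1] med [566.8 -57.8 108.5]
at [540.7  58.9 250.5] [3.1410e+00 1.1000e-03 2.5374e+00] t 9.9
shift m [ 0.0007 -0.0001  0.0005] turn tool deg -0.15
```

View pics/w4.png

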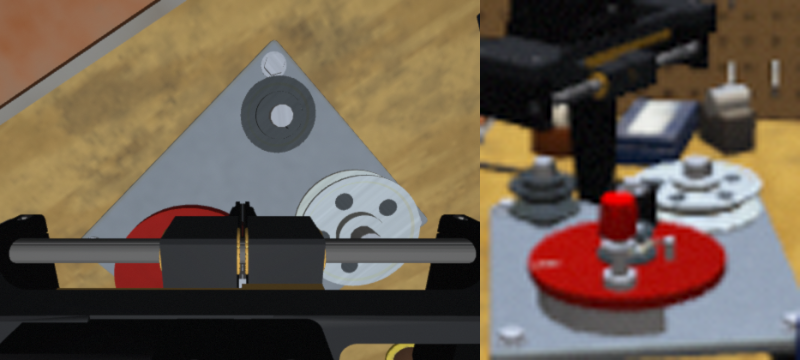

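Fingers are shut in front of the roller, and the pin still stands at crop (618,215). First I push through the free range.

>>> {"op": "carry_out", "data": {
  "series": [
    [-0.003, 0, 0, 0, 0],
    [-0.006, 0, 0, 0, 0],
    [-0.008, 0, 0, 0, 0],
    [-0.01, 0, 0, 0, 0],
    [-0.012, 0, 0, 0, 0],
    [-0.014, 0, 0, 0, 0],
    [-0.016, 0, 0, 0, 0],
    [-0.018, 0, 0, 0, 0],
    [-0.02, 0, 0, 0, 0]
  ]
}}

```text
t: 11.08
eef_pos: [556.4, 48.0, 249.7]
tcp_rot: [-3.141, -0.002, 2.538]
ft_force: [-6.5, 3.8, 5.1]
opening: 0.006
grip_force: 3.7
```

```bash
python3 - <<'E'
from h import *
knob()
E
```

```text
knob px 27 min [537.7 -59.4  77.2] max [555.5 -46.6 109.6] med [546.3 -55.2 107.8]
```

>>> {"op": "carry_out", "data": {
  "series": [
    [-0.0006, 0, 0, 0, 0],
    [-0.0012, 0, 0, 0, 0],
    [-0.0018, 0, 0, 0, 0]
  ]
}}

```text
t: 11.5
eef_pos: [557.8, 47.0, 249.7]
tcp_rot: [-3.141, -0.002, 2.538]
ft_force: [-6.1, 5.5, 4.8]
opening: 0.004
grip_force: 3.7
```

```bash
python3 -c "
from h import *
knob()"
```

```text
knob px 25 min [537.8 -60.9  69.7] max [554.9 -42.  110. ] med [545.9 -54.3 108. ]
```

>>> {"op": "carry_out", "data": {
  "series": [
    [-0.0006, 0, 0, 0, 0],
    [-0.0012, 0, 0, 0, 0],
    [-0.0018, 0, 0, 0, 0]
  ]
}}

```text
t: 11.92
eef_pos: [559.3, 46.0, 249.7]
tcp_rot: [-3.141, -0.002, 2.538]
ft_force: [-6.0, 4.9, 5.6]
opening: 0.007
grip_force: 3.8
```

```bash
python3 -c "
from h import *
knob()"
```

```text
knob px 25 min [535.3 -59.8 103.6] max [552.5 -41.8 110. ] med [544.  -53.  107.7]
```

>>> {"op": "carry_out", "data": {
  "series": [
    [-0.0006, 0, 0, 0, 0],
    [-0.0012, 0, 0, 0, 0],
    [-0.0018, 0, 0, 0, 0]
  ]
}}

```text
t: 12.35
eef_pos: [560.7, 45.0, 249.7]
tcp_rot: [-3.14, -0.002, 2.538]
ft_force: [-6.3, 5.2, 5.7]
opening: 0.009
grip_force: 4.0
```

```bash
python3 -c "
from h import *
knob()"
```

```text
knob px 27 min [532.8 -58.5 103.8] max [551.8 -40.3 110.1] med [543.1 -52.2 107.9]
```

>>> {"op": "carry_out", "data": {
  "series": [
    [-0.0006, 0, 0, 0, 0],
    [-0.0012, 0, 0, 0, 0],
    [-0.0018, 0, 0, 0, 0]
  ]
}}

```text
t: 12.78
eef_pos: [562.2, 44.0, 249.7]
tcp_rot: [-3.14, -0.003, 2.538]
ft_force: [-6.0, 4.1, 4.7]
opening: 0.004
grip_force: 4.1
```

```bash
python3 -c "
from h import *
knob()"
```

```text
knob px 29 min [532.9 -58.3  69.2] max [550.1  -8.9 110.3] med [541.2 -51.3 107.4]
```

>>> {"op": "carry_out", "data": {
  "series": [
    [-0.0006, 0, 0, 0, 0],
    [-0.0012, 0, 0, 0, 0],
    [-0.0018, 0, 0, 0, 0],
    [-0.0022, 0, 0, 0, 0]
  ]
}}

```text
t: 13.32
eef_pos: [564.0, 42.7, 249.7]
tcp_rot: [-3.14, -0.003, 2.538]
ft_force: [-7.2, 4.9, 5.4]
opening: 0.004
grip_force: 4.1
```

```bash
python3 -c "
from h import *
knob()"
```

```text
knob px 27 min [530.7 -55.4  59. ] max [549.6  -9.5 110.6] med [540.4 -49.5 107.7]
```

>>> {"op": "carry_out", "data": {
  "series": [
    [-0.0006, 0, 0, 0, 0],
    [-0.0012, 0, 0, 0, 0],
    [-0.0018, 0, 0, 0, 0],
    [-0.0022, 0, 0, 0, 0]
  ]
}}

```text
t: 13.88
eef_pos: [565.8, 41.5, 249.7]
tcp_rot: [-3.14, -0.003, 2.538]
ft_force: [-7.7, 4.6, 5.2]
opening: 0.007
grip_force: 4.3
```

```bash
python3 -c "
from h import *
knob()"
```

```text
knob px 26 min [530.1 -53.8  69.2] max [549.6  -9.  109.5] med [539.  -48.6 107.4]
```

>>> {"op": "carry_out", "data": {
  "series": [
    [-0.0006, 0, 0, 0, 0],
    [-0.0012, 0, 0, 0, 0],
    [-0.0018, 0, 0, 0, 0],
    [-0.0022, 0, 0, 0, 0]
  ]
}}

```text
t: 14.42
eef_pos: [567.5, 40.2, 249.7]
tcp_rot: [-3.14, -0.003, 2.538]
ft_force: [-7.4, 5.5, 5.9]
opening: 0.006
grip_force: 4.5
```

```bash
python3 -c "
from h import *
knob()"
```

```text
knob px 27 min [529.9 -49.8  59.7] max [549.6  -9.1 109.3] med [537.6 -44.  107.2]
```

>>> {"op": "carry_out", "data": {
  "series": [
    [-0.0006, 0, 0, 0, 0],
    [-0.0012, 0, 0, 0, 0],
    [-0.0018, 0, 0, 0, 0],
    [-0.0022, 0, 0, 0, 0]
  ]
}}

```text
t: 14.98
eef_pos: [569.3, 39.0, 249.7]
tcp_rot: [-3.14, -0.003, 2.538]
ft_force: [-7.2, 4.9, 6.4]
opening: 0.007
grip_force: 4.6
```

```bash
python3 -c "
from h import *
knob()"
```

```text
knob px 24 min [528.5 -52.6  59.6] max [549.3  -6.8  93.8] med [538.6 -46.5  92. ]
```

The pin dropped: its knob top went from 107.5 to 92 mm, which is about 16 mm and means fully home. I back off slowly.

>>> {"op": "carry_out", "data": {
  "series": [
    [0.001, 0, 0, 0, 0],
    [0.002, 0, 0, 0, 0],
    [0.003, 0, 0, 0, 0],
    [0.004, 0, 0, 0, 0],
    [0.006, 0, 0, 0, 0],
    [0.012, 0, 0, 0, 0],
    [0.02, 0, 0, 0, 0],
    [0.025, 0, 0, 0, 0],
    [0.025, 0, -0.04, 0, 0],
    [0.025, 0, -0.09, 0, 0],
    [0.1, 0, -0.12, 0, 0],
    [0.15, 0, -0.12, 0, 0],
    [0.15, 0, -0.12, 0, 0]
  ]
}}

```text
t: 16.65
eef_pos: [443.7, 125.1, 370.6]
tcp_rot: [3.141, 0.0, 2.541]
ft_force: [-0.4, -0.6, 0.3]
opening: 0.006
grip_force: 0.0
```

```bash
python3 - <<'E'
from h import *
knob(); z=np.load('s.npz');q=z['p']
p,d,K,T,c=grab('top'); s=env.state(); print(s['t'],s['ft_force'],s['eef_pos'])
cv2.imwrite('pics/f.png',np.hstack([cv2.resize(q[120:250,200:360],(480,390),interpolation=2),cv2.resize(p[120:300,110:260],(320,390),interpolation=2)])[...,::-1])
E
```

```text
knob px 29 min [529.1 -55.7  68.8] max [551.3  -8.1  94. ] med [541.7 -47.9  92.2]
16.75 [ 0.24492318  0.55664243 -0.61202799] [446.30149915 124.1316925  370.17321754]
```

View pics/f.png

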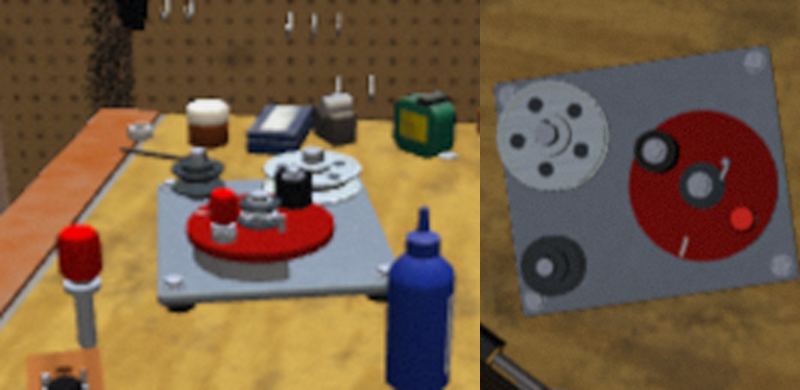

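The collar sits on the bush, with the knob at left crop (223,205) and right crop (741,218). The wheel stays turned with the arm clear, and the bottle and the other pins are undisturbed. I hand in.

```bash
python3 -c "
from h import *
print(env.job_done())"
```

```text
the job is handed in; nothing more can be done
None
```

The tensioner is locked back: the red-knobbed pin is fully home, the wheel stayed turned after the arm moved clear, and I handed the job in at about 17 s (the hand-in returned no verdict).

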